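Clear the sprung ring cradle and press the flask into it

ROBOT

A 7-joint arm with a two-finger parallel gripper is mounted at the origin on a cart in front of the work surface, level with it; the furniture and walls round the work are solid. World frame = base frame: x ahead of the robot, y to its left, z up, the work surface at z = 0. Lengths are in m, angles in rad, forces in N, time in s.
With the tool pointing down it reaches from about 0.4 to 0.85 m from the base axis. Payload 4.5 kg.
Tool frame: the origin (TCP) lies at the very end of the fingers, on their centre line; the grasp point (between the pads) lies 19 mm behind it; z points along the fingers, y is the line along which they close (so a half turn about z gives the same grasp; the last joint's range is limited). The gripper opens to 85 mm and grips with 20 to 120 N. Pads are 22 mm wide; open, the fingers measure 114 mm over their backs; the gripper's body (76 mm by 85 mm) begins 54 mm behind the grasp point. The pads swing forward as they close: fully open they stand 13 mm farther back than shut.
Start: joints at [1.173, 0.689, -0.195, 1.565, 0.157, 0.902, -0.215], TCP at [0.262, -0.568, 0.231] pointing down, gripper open.
Joint ranges: [-3.01, 3.01], [-0.46, 2.08], [-1.47, 1.51], [0.13, 2.56], [-1, 4.14], [0.04, 2.09], [-2.66, 2.66]. Speed limits (rad/s): [2.57, 2.57, 3.14, 3.14, 3.14, 3.14, 3.14].

INTERFACE

Orientations are given as a unit quaternion [w, x, y, z].
In Python, from cell import bot gives the robot as it stands.
- The arm moves only by the tool servo_tool, never from a script. Its argument "moves" is a list of rows, each a list of 7 numbers: the shift along the tool's x, y, z in m, then the turn, a rotation vector about the tool's x, y, z in degrees, then the opening, from 0 (shut) to 1 (fully open). A call has exactly 10 rows; each row is the pose to reach, as a shift and turn from the pose commanded when the call began, along the tool's axes at that moment; what a row does not reach only later rows make up. A row lasts 1/8 s, in which the tool goes at most 62.5 mm and 10.7 degrees, less where a joint would pass 70% of its speed; a pose out of reach is approached as far as the arm can. A call with a gripper value outside its range is refused whole. The fingers move at their own pace and stop on an object; "grip_force" is the grip in N (left out, the last holds). Time passes only in rows, so rows that repeat a pose let the fingers close, or fill a call up. It gives the time, the measured TCP pose, the force, the opening and the grip force at its end, in the units of the state.
- bot.observe(): the state, without advancing time (a new reading comes with each control period).
- bot.camera(name): name is "scene" or "top" or "wrist"; returns a dict with "image" (400x640x3 uint8, red, green, blue), "fx", "fy", "cx", "cy" (pixels), "k1" (the pictures are not rectified: a ray, as slopes to the right and down, at radius r is drawn at 1 + k1 r^2 times it, then the intrinsics apply), "world_from_camera" (4x4, takes a point from camera to world coordinates). Camera axes: x right, y up, looking along -z (the intrinsics and any distortion apply to the point x, -y, -z); pixel columns grow to the right and rows downward; lengths in m; the calibration is good to about 2 mm. A picture is of the moment at which its call begins. There is no depth.
- bot.hand_in(): hands the job in; it is judged then, once.
Trained networks look in a picture, given as the dict that the camera call returned (one of the last four; its "shot" number tells which), for a name from the list of things; names that differ only in an ending like _2 or _b are one class to them, and where a whole thing is asked for, a point or a joint stands for the part that bears it (a point fixed in the world has none). Each returns a list of dicts, best first, with "conf" (0 to 1); they miss things now and then, are a little off and sometimes report something else, mostly with a low value. They report only what shows in the picture. A call takes as long as a camera call. They do not tell look-alikes from the thing itself.
- bot.look_for(picture, label): "location" ([x, y, z] in m, in the coordinates of the camera as it stood for that picture, good to about 4 mm: the middle of the surface that is visible of it).
The state is a dict: "t": time; "q": joint angles; "qd": joint speeds; "tau": joint torques, N m; "tcp_pos": TCP position; "tcp_rot": TCP orientation; "wrist_force": force on the tool from outside, world axes, zero at the start; "wrist_torque": the same for the moment, N m; "width": opening from 0.0 (shut) to 1.0 (fully open); "finger_force": force on a finger pad.
Only numpy, scipy, OpenCV 4.12 (cv2) and the standard library are available. Lean on these libraries where they do the work, as an engineer would, in place of code of your own. Each camera call takes 0.05 s, during which the arm holds its last target. There are 200 camera calls.

TASK

Take the forceps off the ring of the blue sprung cradle and lay them flat along the long compartment of the grey tool tray, letting go of them. Then seat the amber round flask upright in the ring and press it down gently until the red band of the sleeve has sunk into the housing while some of the white above still shows, not hard onto the end stop. Finish while still holding the flask pressed down like that, and leave the bottle, pot and dish alone.

Things in the scene. Friction and masses are not known exactly. Their poses are not given: they have to be found in the camera images.
- forceps: steel forceps, 14 x 125 x 9 mm (12 to 14 mm wide at the middle), 20 g, at the start lying flat on top of the ring of the cradle. Origin at the underside; the long axis is the body's y, from y = -65 to +59 mm; z up.
- forceps_mid (a point): the middle of the forceps, 4.5 mm above its underside; same axes as the forceps.
- tray: grey plastic tool tray, 170 (x) x 96 (y) x 14 mm, fixed; origin at the centre of its underside. The long compartment runs along x on its -y side; on the +y side are two smaller cells, the short one at +x with two 22 mm black stoppers, 12 mm high.
- tray_slot (a point): centre of the floor of the tray's long compartment, 4 mm above the bench. x along the compartment, y across it, z up. Inside it is 162 mm long and 36 mm wide; the walls are 4 mm thick and 10 mm higher than the floor. Both long walls have a 60 mm gap in the middle for the fingers.
- flask: amber round flask with a flat foot, standing on the bench, about 150 g. Origin at the centre of the foot, z up along the neck. Ball 68 mm in diameter, its centre 29 mm above the foot; straight neck 26 mm in diameter from 60 to 110 mm above the foot, then a fixed blue cap of the same diameter to 130 mm. Neck or cap can be held.
- cradle: the fixed part of the sprung cradle: round dark flange 120 mm in diameter and 8 mm high, blue housing up to 88 mm in diameter, top 48 mm above the bench. Origin at the centre of its underside. A 61 mm sleeve that carries the steel ring rises out of it.
- ring_seat (a point): centre of the steel ring at mid-height of its bar: 83 mm above the bench when up; moves down with the ring; z up. Bar 8 mm thick, ring 46 mm inside, 62 mm outside; its top is 4 mm above this point. When the flask's ball sits in the ring, its foot is about 2 mm below this point.
- cradle_ring (a joint): how far the ring is pressed down, m: 0 up, 0.030 at the end stop. Spring force 4 N at 0 (holds up the flask's weight) plus 300 N/m: about 10 N at 0.020. The lowest 15 mm of the visible sleeve is a red band, out of sight in the housing from 0.015 on; the 15 mm above it is white.
- small_bottle: small glass bottle with orange cap, 44 mm in diameter, 88 mm high, bystander; origin at its underside.
- salt_pot: white pot with yellow cap, 52 mm in diameter, 82 mm high, bystander; origin at its underside.
- dish: petri dish, 90 mm in diameter, 15 mm high, bystander; origin at its underside.
Not all that is in view belongs to the job. There is more than one size of the flask; the one meant has the size given above. Of the things shaped like the forceps, the steel one is meant.

How it is judged:
On the way, in this order (a step that is already met when the one before it is completed fails the run):
1. the forceps lie flat in the long compartment, let go (x of forceps_mid in the frame of tray_slot between -0.018 and 0.018 m and y of forceps_mid in the frame of tray_slot between -0.014 and 0.014 m and z of forceps_mid in the frame of tray_slot below 0.0085 m and angle between the y axis of forceps and the x axis of tray_slot, either way round below 0.25 rad and contact force between the fingers and forceps below 0.1 N), for 0.2 s.
2. the flask sits in the ring of the cradle (horizontal distance between flask and ring_seat below 0.008 m and z of flask in the frame of ring_seat below 0.004 m and contact force between flask and cradle_ring above 1 N and angle between flask's own z axis and vertical below 0.2 rad), for 0.2 s.
At the end, for the whole second after the job is handed in: Forceps flat, released, in the long compartment (18 mm along, 14 mm across, 0.25 rad). Flask upright (0.15 rad) in the ring, within 8 mm of its centre, still, held down by the gripper: ring 13.5 to 28.5 mm down, over 4 N from flask to ring, over 2 N from fingers to flask (all of step 1 and horizontal distance between flask and ring_seat below 0.008 m and z of flask in the frame of ring_seat below 0.004 m and angle between flask's own z axis and vertical below 0.15 rad and value of joint cradle_ring between 0.0135 and 0.0285 m and contact force between flask and cradle_ring above 4 N and contact force between the fingers and flask above 2 N and linear speed of flask below 0.02 m/s); the arm keeps its last pose, push and grip.
It fails at once if the bottle, pot or dish is moved more than 15 mm (distance of any of small_bottle, salt_pot, dish from where it was at the start of the episode above 0.015 m).
It fails at once if the flask is tipped by more than 0.6 rad (angle between flask's own z axis and vertical above 0.6 rad).
It fails at once if the flask is rammed into the ring with more than 45 N (contact force between flask and cradle_ring above 45 N).
It also fails if it takes over 58 s, if anything falls off the work surface, if the arm or the gripper's body presses on something with over 40 N, if the wrist force passes 120 N, or if a joint passes its speed limit or range.

## Working session

There is one attempt and no reset: what is moved stays moved. The work goes in short steps, Python scripts to look and compute and a tool call to move; the robot and the scene stay as the last step left them, time stands still between calls to the robot, and variables do not carry over. Pictures are saved under pics/ and viewed, at most 10 in all, crops included, and the job is handed in when it is done.

Besides the shell and the picture viewer there is one more tool, called after "Emit:" as a command line: name --pt "numbers of a row" for each row, then --argument value for the rest. servo_tool: Moves the arm, as the interface text tells. Its arguments: {"type":"object","properties":{"moves":{"type":"array"},"grip_force":{"type":"number"}},"required":["moves"]}

```bash
mkdir -p pics; ls; cat > h.py <<'E'
import numpy as np, cv2
from cell import bot
from scipy.spatial.transform import Rotation as R
def save(p,n): cv2.imwrite('pics/'+n, p['image'][:,:,::-1])
def w(p,l):
    T=np.array(p['world_from_camera']); return T[:3,:3]@np.array(l)+T[:3,3]
def ray(p,u,v,z):
    d=np.array([(u-p['cx'])/p['fx'],(v-p['cy'])/p['fy']]); s=d.copy()
    for _ in range(20): s=d/(1+p['k1']*(s@s))
    T=np.array(p['world_from_camera']); r=T[:3,:3]@np.array([s[0],-s[1],-1]); o=T[:3,3]
    return o+r*(z-o[2])/r[2]
def proj(p,P):
    T=np.array(p['world_from_camera']); c=T[:3,:3].T@(np.array(P)-T[:3,3]); s=np.array([c[0],-c[1]])/-c[2]
    s=s*(1+p['k1']*(s@s)); return s*[p['fx'],p['fy']]+[p['cx'],p['cy']]
def to_tool(P, st=None):
    st=st or bot.observe(); q=st['tcp_rot']; r=R.from_quat([q[1],q[2],q[3],q[0]])
    return r.inv().apply(np.array(P)-st['tcp_pos'])
E
python3 - <<'E'
from h import *
np.set_printoptions(precision=3,suppress=True)
s=bot.observe(); print(s)
for n in ['top','scene']:
    p=bot.camera(n); save(p,n+'0.png'); print(n,np.array(p['world_from_camera']))
    for l in ['forceps','tray','flask','cradle','ring_seat','small_bottle','salt_pot','dish']:
        for d in bot.look_for(p,l)[:3]: print(l,round(d['conf'],2),w(p,d['location']),proj(p,w(p,d['location'])))
E
```

```text
pics
{'t': 0.0, 'q': array([ 1.173,  0.69 , -0.195,  1.566,  0.157,  0.902, -0.215]), 'qd': array([ 0.001,  0.002,  0.001,  0.001, -0.001, -0.001,  0.002]), 'tau': array([  0.001, -53.961,  -1.267, -15.854,   0.009,   0.009,   0.   ]), 'tcp_pos': array([ 0.261, -0.567,  0.23 ]), 'tcp_rot': array([-0.001,  0.977,  0.214, -0.   ]), 'wrist_force': array([ 0.577, -0.533, -0.236]), 'wrist_torque': array([-0.037,  0.003,  0.015]), 'finger_force': 0.0, 'width': 0.9961414999279261}
top [[-0.025  0.983 -0.184  0.289]
 [-1.    -0.028 -0.013  0.055]
 [-0.018  0.184  0.983  1.438]
 [ 0.     0.     0.     1.   ]]
forceps 0.44 [0.483 0.049 0.095] [320.89  224.023]
tray 0.93 [ 0.449 -0.208  0.003] [403.765 236.719]
flask 0.89 [0.49  0.273 0.058] [246.346 225.288]
flask 0.76 [0.582 0.271 0.039] [248.107 196.66 ]
flask 0.7 [0.478 0.046 0.05 ] [321.731 227.727]
cradle 0.67 [0.476 0.046 0.049] [321.928 228.419]
ring_seat 0.86 [0.482 0.049 0.081] [320.932 225.01 ]
small_bottle 0.47 [0.681 0.157 0.079] [283.271 161.136]
small_bottle 0.42 [0.487 0.273 0.057] [246.611 226.48 ]
salt_pot 0.85 [0.679 0.03  0.081] [325.146 160.334]
dish 0.58 [ 0.661 -0.107  0.016] [368.461 170.388]
scene [[-0.843  0.253 -0.475  0.044]
 [-0.538 -0.37   0.758  0.821]
 [ 0.017  0.894  0.448  0.537]
 [ 0.     0.     0.     1.   ]]
forceps 0.73 [0.476 0.055 0.094] [334.531 200.695]
forceps 0.73 [0.362 0.189 0.005] [347.427 273.651]
tray 0.61 [ 0.442 -0.202  0.007] [386.964 197.598]
flask 0.8 [0.478 0.291 0.057] [274.575 259.146]
flask 0.63 [0.49  0.376 0.039] [242.904 286.176]
flask 0.62 [0.467 0.07  0.071] [334.216 212.266]
cradle 0.72 [0.463 0.075 0.032] [334.144 227.316]
ring_seat 0.62 [0.466 0.071 0.076] [334.567 210.787]
small_bottle 0.67 [0.673 0.171 0.054] [242.885 212.056]
salt_pot 0.77 [0.673 0.045 0.044] [274.222 197.306]
dish 0.91 [ 0.655 -0.101  0.013] [308.781 190.247]
dish 0.28 [0.672 0.171 0.054] [243.222 212.027]
```

```bash
python3 - <<'E'
import cv2
for n,(x0,y0,x1,y1) in {'top':(190,120,490,330),'scene':(180,120,500,340)}.items():
    i=cv2.imread(f'pics/{n}0.png')[y0:y1,x0:x1]; cv2.imwrite(f'pics/{n}0c.png',cv2.resize(i,None,fx=2.5,fy=2.5,interpolation=cv2.INTER_CUBIC))
E
```

```text
(no output)
```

View pics/top0c.png

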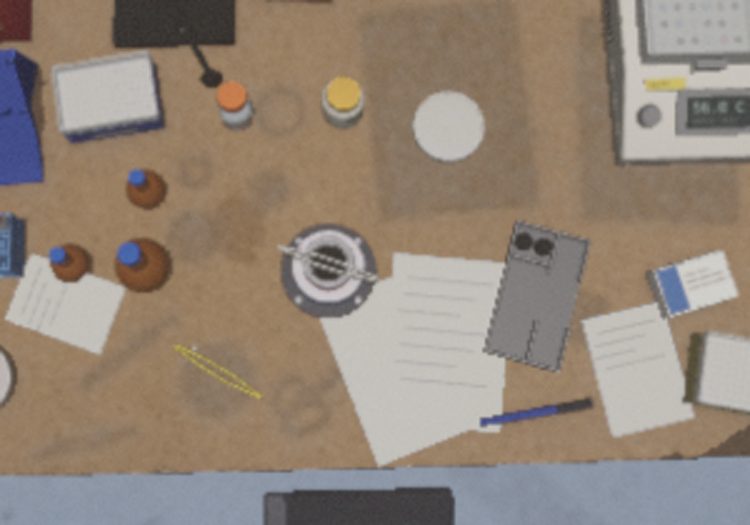

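View pics/scene0c.png

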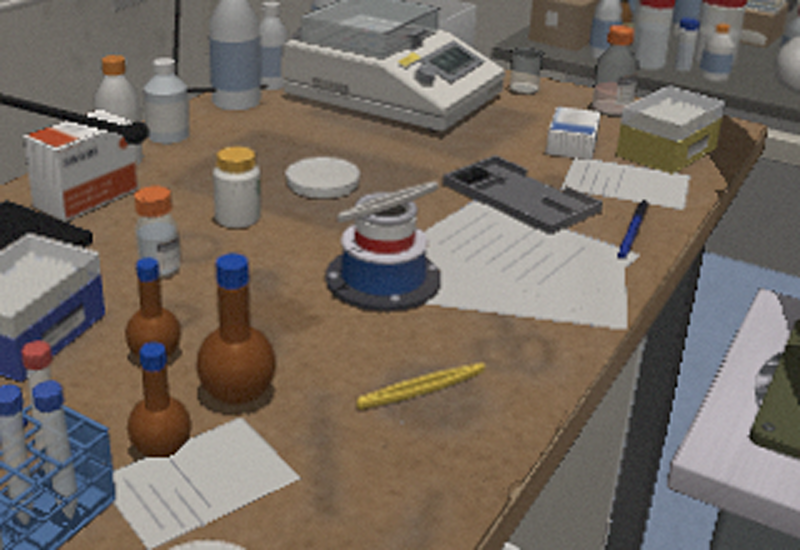

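The top view shows the steel forceps across the ring at about (302,219)-(340,231) in full-picture pixels. The tray's long compartment is on its right-hand side, which is -y, and the stoppers are at the upper left. In the scene view the biggest flask, at about (275,250), is the one meant; the two smaller ones are look-alikes, and the yellow forceps are a decoy.

```bash
python3 - <<'E'
from h import *
np.set_printoptions(precision=3,suppress=True)
p=bot.camera('top')
f=lambda c:(190+c[0]/2.5,120+c[1]/2.5)
a,b=[ray(p,*f(c),.0915) for c in [(280,247),(375,277)]]; print('forceps',a,b,(a+b)/2)
c=[ray(p,*f(c),.014) for c in [(515,221),(588,238),(560,370),(485,351)]]; print(np.array(c),np.mean(c,0))
yf=np.arctan2(*(a-b)[1::-1]); d=(c[0]+c[1]-c[2]-c[3]); yt=np.arctan2(d[1],d[0]); print('yaw',np.degrees([yf,yt]))
st=bot.observe(); q=st['tcp_rot']; r=R.from_quat([q[1],q[2],q[3],q[0]]); print(r.as_matrix())
m=(a+b)/2; print(to_tool([m[0],m[1],.24],st))
E
```

```text
forceps [0.5   0.104 0.091] [ 0.462 -0.007  0.091] [0.481 0.049 0.091]
[[ 0.537 -0.187  0.014]
 [ 0.513 -0.277  0.014]
 [ 0.351 -0.232  0.014]
 [ 0.377 -0.141  0.014]] [ 0.444 -0.209  0.014]
yaw [ 70.707 -15.8  ]
[[ 0.908  0.419  0.   ]
 [ 0.419 -0.908 -0.   ]
 [ 0.     0.    -1.   ]]
[ 0.457 -0.468 -0.009]
```

Emit:
servo_tool --pt "0.046 -0.047 -0.005 0 0 -5 1" --pt "0.092 -0.094 -0.01 0 0 -10 1" --pt "0.138 -0.141 -0.01 0 0 -15 1" --pt "0.184 -0.188 -0.01 0 0 -20 1" --pt "0.23 -0.235 -0.01 0 0 -25 1" --pt "0.276 -0.282 -0.01 0 0 -30 1" --pt "0.322 -0.329 -0.01 0 0 -35 1" --pt "0.368 -0.376 -0.01 0 0 -40 1" --pt "0.414 -0.423 -0.01 0 0 -46 1" --pt "0.457 -0.468 -0.01 0 0 -46 1"

```text
t: 2.2
tcp_pos: [0.4719, 0.0226, 0.2415]
tcp_rot: [0.0, 0.815, 0.579, 0.0]
wrist_force: [0.8, -1.4, -0.7]
width: 0.996
finger_force: 0.0
```

```bash
python3 - <<'E'
from h import *
np.set_printoptions(precision=3,suppress=True)
st=bot.observe(); print(st['t'],st['tcp_pos'],st['q'],st['tcp_rot'])
p=bot.camera('wrist'); save(p,'w1.png'); print(np.array(p['world_from_camera']))
for l in ['forceps','ring_seat']:
    for d in bot.look_for(p,l)[:3]: print(l,round(d['conf'],2),w(p,d['location']),proj(p,w(p,d['location'])))
E
```

```text
2.2 [0.472 0.023 0.242] [ 0.117  0.496 -0.396  1.992  0.288  0.705 -0.793] [0.    0.815 0.579 0.   ]
[[ 0.945  0.316  0.089  0.495]
 [-0.328  0.909  0.258  0.088]
 [ 0.001 -0.273  0.962  0.384]
 [ 0.     0.     0.     1.   ]]
forceps 0.93 [0.479 0.053 0.096] [318.686 156.209]
forceps 0.8 [0.363 0.187 0.008] [177.73   64.068]
ring_seat 0.86 [0.484 0.05  0.077] [324.566 154.946]
ring_seat 0.51 [0.483 0.057 0.055] [321.263 145.911]
ring_seat 0.46 [0.675 0.138 0.013] [471.234   5.648]
```

View pics/w1.png

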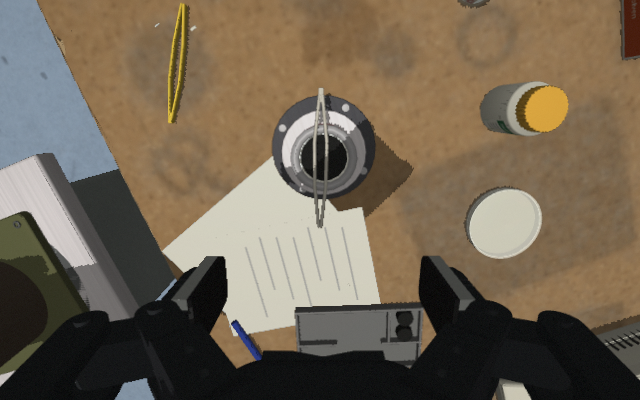

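The wrist view shows the forceps running almost vertically from (321,89) to (320,227), across the ring whose hole is centred near (323,157).

```bash
python3 - <<'E'
from h import *
np.set_printoptions(precision=4,suppress=True)
p=bot.camera('wrist'); a=ray(p,321,89,.0915); b=ray(p,320,227,.0915); m=(a+b)/2
print(a,b,m,np.linalg.norm(a-b),np.degrees(np.arctan2(*(a-b)[1::-1])))
print('ring',ray(p,323,157,.083))
st=bot.observe(); q=st['tcp_rot']; r=R.from_quat([q[1],q[2],q[3],q[0]]); X=r.as_matrix()[:,0]; print('toolx yaw',np.degrees(np.arctan2(X[1],X[0])))
print(to_tool([m[0],m[1],.0915],st))
E
```

```text
[0.4999 0.1092 0.0915] [ 0.4587 -0.0086  0.0915] [0.4793 0.0503 0.0915] 0.12480704900341145 70.75196740803305
ring [0.4825 0.0526 0.083 ]
toolx yaw 70.95182531528309
[ 0.029  -0.0016  0.1498]
```

Emit:
servo_tool --pt "0.0 0 0 0 0 0 1" --pt "0.0 0 0 0 0 0 1" --pt "0.01 0 0.02 0 0 0 1" --pt "0.02 -0.001 0.04 0 0 0 1" --pt "0.029 -0.002 0.07 0 0 0 1" --pt "0.029 -0.002 0.1 0 0 0 1" --pt "0.029 -0.002 0.11 0 0 0 1" --pt "0.029 -0.002 0.12 0 0 0 1" --pt "0.029 -0.002 0.12 0 0 0 1" --pt "0.029 -0.002 0.12 0 0 0 1" --grip_force 30

```text
t: 3.65
tcp_pos: [0.4793, 0.0488, 0.1219]
tcp_rot: [0.0, 0.816, 0.579, 0.001]
wrist_force: [-0.1, -0.4, -0.1]
width: 0.997
finger_force: 0.0
```

```bash
python3 - <<'E'
from h import *
np.set_printoptions(precision=4,suppress=True)
st=bot.observe(); print(st['tcp_pos'],to_tool([.4793,.0503,.0888],st))
E
```

```text
[0.4793 0.0488 0.1219] [ 0.0014 -0.0005  0.0331]
```

Emit:
servo_tool --pt "0.001 0 0.02 0 0 0 1" --pt "0.001 0 0.033 0 0 0 1" --pt "0.001 0 0.033 0 0 0 0" --pt "0.001 0 0.033 0 0 0 0" --pt "0.001 0 0.033 0 0 0 0" --pt "0.001 0 0.033 0 0 0 0" --pt "0.001 0 0.033 0 0 0 0" --pt "0.001 0 0.033 0 0 0 0" --pt "0.001 0 0.033 0 0 0 0" --pt "0.001 0 0.033 0 0 0 0"

```text
t: 4.9
tcp_pos: [0.4794, 0.0498, 0.0884]
tcp_rot: [0.0, 0.815, 0.579, 0.0]
wrist_force: [0.1, -0.4, 3.3]
width: 0.139
finger_force: 34.0
```

Emit:
servo_tool --pt "0 0 0.01 0 0 0 0" --pt "0 0 -0.03 0 0 0 0" --pt "-0.02 0 -0.07 0 0 10 0" --pt "-0.07 0.002 -0.1 0 0 20 0" --pt "-0.11 0.004 -0.1 0 0 30 0" --pt "-0.15 0.006 -0.1 0 0 40 0" --pt "-0.19 0.009 -0.1 0 0 50 0" --pt "-0.23 0.011 -0.1 0 0 60 0" --pt "-0.26 0.013 -0.1 0 0 70 0" --pt "-0.286 0.015 -0.1 0 0 80 0"

```text
t: 6.15
tcp_pos: [0.398, -0.2263, 0.188]
tcp_rot: [-0.0, 0.996, -0.084, -0.0]
wrist_force: [-0.9, 0.1, -0.7]
width: 0.135
finger_force: 33.7
```

```bash
python3 - <<'E'
from h import *
np.set_printoptions(precision=4,suppress=True)
p=bot.camera('wrist'); save(p,'w2.png'); print(bot.observe()['tcp_pos'])
for l in ['forceps','tray']:
    for d in bot.look_for(p,l)[:3]: print(l,round(d['conf'],2),w(p,d['location']),proj(p,w(p,d['location'])))
E
```

```text
[ 0.3969 -0.23    0.1881]
forceps 0.65 [ 0.4129 -0.2293  0.1949] [322.9829 238.3415]
forceps 0.63 [0.337  0.1478 0.0069] [ 13.2503 286.8193]
tray 0.63 [ 0.4569 -0.2086  0.0024] [294.6011 126.7888]
```

View pics/w2.png

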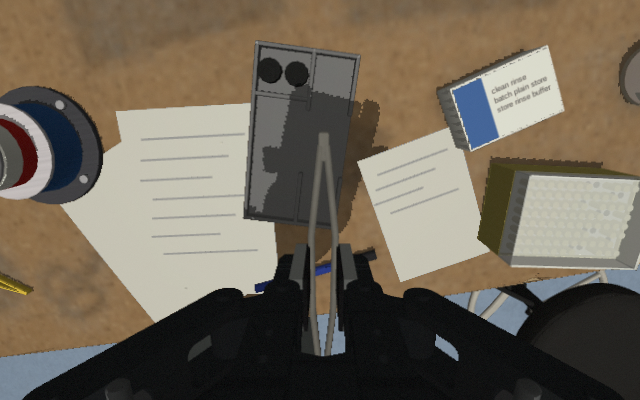

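The wrist view shows the tray with rim corners at (256,41), (360,54) and (244,217). The divider meets the far wall at (314,49), and the long compartment is to its right. The forceps are held in line with the fingers, with the tip at (323,133).

```bash
python3 - <<'E'
from h import *
np.set_printoptions(precision=4,suppress=True)
p=bot.camera('wrist'); A,B,C,D=[ray(p,*c,.014)[:2] for c in [(256,41),(360,54),(244,217),(314,49)]]
print(A,B,C,D,np.linalg.norm(A-B),np.linalg.norm(A-C),np.linalg.norm(D-B))
ex=(A-C)/np.linalg.norm(A-C); e2=(B-A)/np.linalg.norm(B-A)
print(np.degrees(np.arctan2(ex[1],ex[0])),np.degrees(np.arctan2(e2[1],e2[0])))
ctr=(B+C)/2; yaw=np.arctan2(ex[1],ex[0]); yv=np.array([-ex[1],ex[0]]); s=ctr-.026*yv; print('ctr',ctr,'slot',s)
st=bot.observe(); q=st['tcp_rot']; r=R.from_quat([q[1],q[2],q[3],q[0]]); X=r.as_matrix()[:,0]; print('toolx yaw',np.degrees(np.arctan2(X[1],X[0])))
print(to_tool([*s,.006],st), r.as_matrix()[:,2], st['tcp_pos'])
t=ray(p,323,133,.192); print('tip',t,to_tool(t,st))
E
```

```text
[ 0.5368 -0.1889] [ 0.511 -0.279] [ 0.3771 -0.1414] [ 0.5217 -0.2388] 0.09376555455748961 0.16653299835550361 0.04157870495400102
-16.553026049197467 -105.98406563561547
ctr [ 0.4441 -0.2102] slot [ 0.4366 -0.2351]
toolx yaw -9.16417182889769
[0.0393 0.0043 0.182 ] [-0.0007  0.0005 -1.    ] [ 0.3987 -0.2247  0.188 ]
tip [ 0.4584 -0.2364  0.192 ] [ 0.0608  0.002  -0.0041]
```

Emit:
servo_tool --pt "0.02 0.002 0.0 0 0 4 0" --pt "0.039 0.004 0.02 0 0 7 0" --pt "0.039 0.004 0.05 0 0 7 0" --pt "0.039 0.004 0.08 0 0 7 0" --pt "0.039 0.004 0.11 0 0 7 0" --pt "0.039 0.004 0.13 0 0 7 0" --pt "0.039 0.004 0.14 0 0 7 0" --pt "0.039 0.004 0.15 0 0 7 0" --pt "0.039 0.004 0.15 0 0 7 0" --pt "0.039 0.004 0.15 0 0 7 0"

```text
t: 7.6
tcp_pos: [0.4371, -0.2355, 0.0388]
tcp_rot: [0.0, 0.99, -0.141, 0.0]
wrist_force: [0.4, 0.5, -0.3]
width: 0.142
finger_force: 33.7
```

```bash
python3 - <<'E'
from h import *
np.set_printoptions(precision=4,suppress=True)
st=bot.observe(); print(st['tcp_pos'],to_tool([.4366,-.2351,.0065],st))
E
```

```text
[ 0.4371 -0.2355  0.0388] [-0.0006 -0.0002  0.0323]
```

Emit:
servo_tool --pt "-0.001 0 0.02 0 0 0 0" --pt "-0.001 0 0.028 0 0 0 0" --pt "-0.001 0 0.031 0 0 0 0" --pt "-0.001 0 0.033 0 0 0 0" --pt "-0.001 0 0.033 0 0 0 0" --pt "-0.001 0 0.033 0 0 0 0" --pt "-0.001 0 0.033 0 0 0 0" --pt "-0.001 0 0.033 0 0 0 0" --pt "-0.001 0 0.033 0 0 0 0" --pt "-0.001 0 0.033 0 0 0 0"

```text
t: 8.85
tcp_pos: [0.4361, -0.2353, 0.0058]
tcp_rot: [0.0, 0.99, -0.141, 0.0]
wrist_force: [-0.9, 0.1, 5.1]
width: 0.137
finger_force: 34.4
```

Emit:
servo_tool --pt "0 0 0 0 0 0 0.3" --pt "0 0 0 0 0 0 0.3" --pt "0 0 0 0 0 0 0.3" --pt "0 0 0 0 0 0 0.3" --pt "0 0 -0.02 0 0 0 0.3" --pt "0 0 -0.06 0 0 0 0.3" --pt "0 0 -0.12 0 0 0 0.6" --pt "-0.02 0 -0.18 0 0 0 1" --pt "-0.04 0 -0.23 0 0 0 1" --pt "-0.06 0 -0.23 0 0 0 1"

```text
t: 10.1
tcp_pos: [0.3796, -0.2192, 0.2386]
tcp_rot: [0.001, 0.99, -0.142, 0.004]
wrist_force: [-0.1, 0.1, 0.2]
width: 1.001
finger_force: 0.0
```

```bash
python3 - <<'E'
from h import *
np.set_printoptions(precision=4,suppress=True)
p=bot.camera('wrist'); st=bot.observe(); print(st['tcp_pos'],st['width'],st['q'])
cv2.imwrite('pics/w3.png',p['image'][:300,150:500,::-1])
for l in ['forceps']:
    for d in bot.look_for(p,l)[:3]: print(l,round(d['conf'],2),w(p,d['location']),proj(p,w(p,d['location'])))
p=bot.camera('scene'); save(p,'s2.png')
for d in bot.look_for(p,'flask')[:4]: print(d['conf'],w(p,d['location']),proj(p,w(p,d['location'])))
E
```

```text
[ 0.375  -0.2177  0.2369] 0.9999811769777338 [ 0.3977  0.4393  0.0315  2.1141 -0.0234  0.5885 -1.4102]
forceps 0.85 [ 0.4377 -0.2342  0.0136] [320.3948 122.555 ]
forceps 0.68 [0.3574 0.1805 0.0056] [ 35.6297 275.6237]
0.83 [0.4831 0.2905 0.0561] [272.9448 258.8138]
0.76 [0.4925 0.3788 0.0382] [241.0427 286.7469]
```

View pics/w3.png

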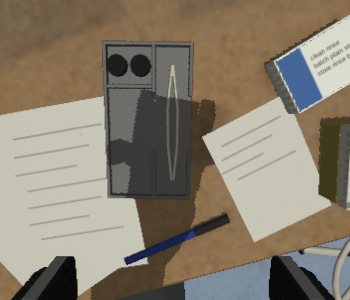

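The forceps lie inside the long compartment, from crop pixel (172,65) to (172,180), and they are released. Next is the flask.

```bash
python3 - <<'E'
from h import *
np.set_printoptions(precision=4,suppress=True)
p=bot.camera('top'); print(ray(p,241.6,221.2,.13),ray(p,247.2,225.6,.029))
p=bot.camera('scene'); print(ray(p,180+232/2.5,120+258/2.5,.13),ray(p,180+236/2.5,120+362/2.5,.029))
st=bot.observe(); q=st['tcp_rot']; r=R.from_quat([q[1],q[2],q[3],q[0]]); X=r.as_matrix()[:,0]; print('toolx yaw',np.degrees(np.arctan2(X[1],X[0])))
f=np.array([.482,.278]); print(st['tcp_pos'],to_tool([f[0]-.03,f[1]-.03,.26],st))
E
```

```text
[0.492  0.2757 0.13  ] [0.4935 0.2753 0.029 ]
[0.4925 0.2748 0.13  ] [0.4917 0.2762 0.029 ]
toolx yaw -16.240936479911387
[ 0.379  -0.2184  0.2348] [-0.0603 -0.4682 -0.0252]
```

Emit:
servo_tool --pt "-0.005 -0.047 -0.02 0 0 -6 1" --pt "-0.01 -0.1 -0.025 0 0 -12 1" --pt "-0.016 -0.15 -0.025 0 0 -19 1" --pt "-0.022 -0.2 -0.025 0 0 -26 1" --pt "-0.028 -0.255 -0.025 0 0 -33 1" --pt "-0.034 -0.31 -0.025 0 0 -40 1" --pt "-0.04 -0.365 -0.025 0 0 -47 1" --pt "-0.046 -0.42 -0.025 0 0 -54 1" --pt "-0.05 -0.468 -0.025 0 0 -61 1" --pt "-0.05 -0.468 -0.025 0 0 -61 1" --grip_force 50

```text
t: 11.65
tcp_pos: [0.4614, 0.2505, 0.2593]
tcp_rot: [-0.002, 0.923, 0.384, 0.0]
wrist_force: [-0.7, -0.6, -0.5]
width: 1.004
finger_force: 0.0
```

```bash
python3 - <<'E'
from h import *
np.set_printoptions(precision=4,suppress=True)
p=bot.camera('wrist'); save(p,'w4.png')
for d in bot.look_for(p,'flask')[:4]: print(d['conf'],w(p,d['location']),proj(p,w(p,d['location'])))
st=bot.observe(); q=st['tcp_rot']; r=R.from_quat([q[1],q[2],q[3],q[0]]); X=r.as_matrix()[:,0]; print('toolx yaw',np.degrees(np.arctan2(X[1],X[0])))
print(st['t'],st['tcp_pos'],st['q'],to_tool([.4922,.2755,.073],st),proj(p,[.4922,.2755,.13]))
E
```

```text
0.93 [0.496  0.3691 0.0391] [266.5573  73.4995]
0.74 [0.4948 0.2816 0.0489] [324.5424 135.0318]
0.62 [0.5815 0.274  0.0386] [388.0383  80.7782]
toolx yaw 44.73801061575953
11.75 [0.4612 0.245  0.2592] [-0.4107  0.5235 -0.2605  1.8349  0.179   0.8081 -1.5522] [0.0439 0.0002 0.1861] [327.6628 149.1262]
```

View pics/w4.png

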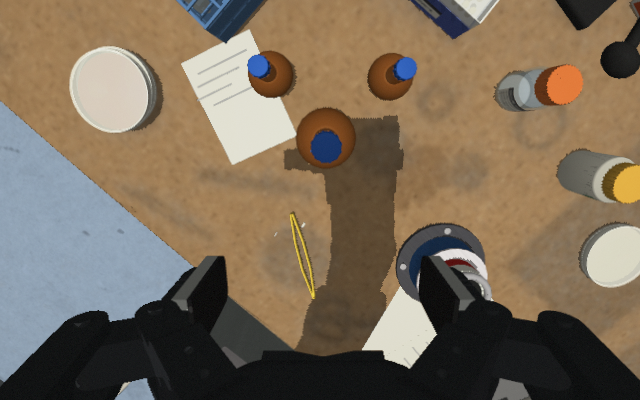

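The cap is seen at (326,147), against a predicted (328,149), so the flask position holds.

Emit:
servo_tool --pt "0.02 0 0 0 0 0 1" --pt "0.044 0 0.0 0 0 0 1" --pt "0.044 0 0.01 0 0 0 1" --pt "0.044 0 0.05 0 0 0 1" --pt "0.044 0 0.1 0 0 0 1" --pt "0.044 0 0.14 0 0 0 1" --pt "0.044 0 0.17 0 0 0 1" --pt "0.044 0 0.182 0 0 0 1" --pt "0.044 0 0.186 0 0 0 1" --pt "0.044 0 0.186 0 0 0 1"

```text
t: 13.0
tcp_pos: [0.4929, 0.2759, 0.075]
tcp_rot: [-0.0, 0.925, 0.38, 0.001]
wrist_force: [-0.2, 0.5, -0.1]
width: 0.996
finger_force: 0.0
```

Emit:
servo_tool --pt "0 0 0 0 0 0 0" --pt "0 0 0 0 0 0 0" --pt "0 0 0 0 0 0 0" --pt "0 0 0 0 0 0 0" --pt "0 0 0 0 0 0 0" --pt "0 0 0 0 0 0 0" --pt "0 0 0 0 0 0 0" --pt "0 0 0 0 0 0 0" --pt "0 0 0 0 0 0 0" --pt "0 0 0 0 0 0 0"

```text
t: 14.25
tcp_pos: [0.4927, 0.2762, 0.0746]
tcp_rot: [-0.0, 0.925, 0.381, 0.0]
wrist_force: [-1.0, 0.8, 5.4]
width: 0.294
finger_force: 48.9
```

Emit:
servo_tool --pt "0 0 -0.02 0 0 0 0" --pt "0 0 -0.06 0 0 0 0" --pt "0 0 -0.1 0 0 0 0" --pt "-0.015 0.014 -0.125 0 0 0 0" --pt "-0.04 0.037 -0.125 0 0 0 0" --pt "-0.07 0.064 -0.125 0 0 0 0" --pt "-0.1 0.092 -0.125 0 0 0 0" --pt "-0.13 0.119 -0.125 0 0 0 0" --pt "-0.155 0.142 -0.125 0 0 0 0" --pt "-0.166 0.152 -0.125 0 0 0 0"

```text
t: 15.5
tcp_pos: [0.4808, 0.0487, 0.1987]
tcp_rot: [0.0, 0.925, 0.379, -0.001]
wrist_force: [-0.2, 0.9, -1.6]
width: 0.293
finger_force: 49.4
```

```bash
python3 - <<'E'
from h import *
np.set_printoptions(precision=4,suppress=True)
t=bot.camera('top'); p=bot.camera('scene'); st=bot.observe(); print(st['t'],st['tcp_pos'],st['width'])
cv2.imwrite('pics/s5.png',cv2.resize(p['image'][110:290,240:440,::-1],None,fx=3,fy=3,interpolation=cv2.INTER_CUBIC))
# ring centre from the first top picture: bright ring/dark flange
i0=cv2.imread('pics/top0.png'); cv2.imwrite('pics/t0ring.png',cv2.resize(i0[200:255,290:355],None,fx=9,fy=9,interpolation=cv2.INTER_CUBIC))
for z,c in ((.048,(328,264)),(.083,(329,262)),(.008,(328,271))): print(z,ray(t,190+c[0]/2.5,120+c[1]/2.5,z))
E
```

```text
15.6 [0.4813 0.0497 0.1989] 0.2920871154124752
0.048 [0.4846 0.0476 0.048 ]
0.083 [0.482  0.0466 0.083 ]
0.008 [0.4814 0.0476 0.008 ]
```

View pics/s5.png

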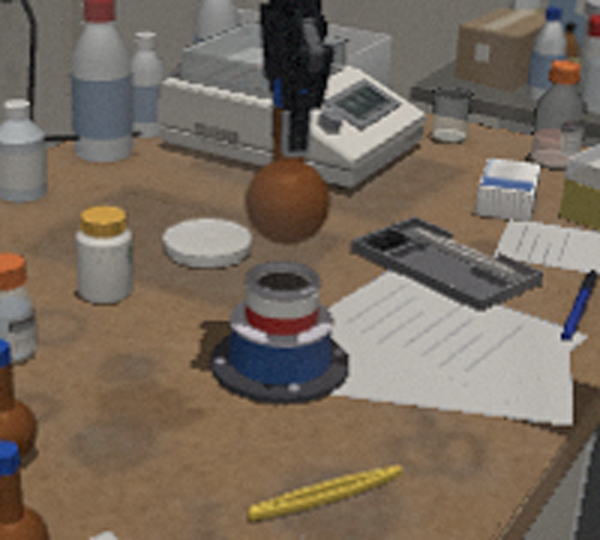

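View pics/t0ring.png

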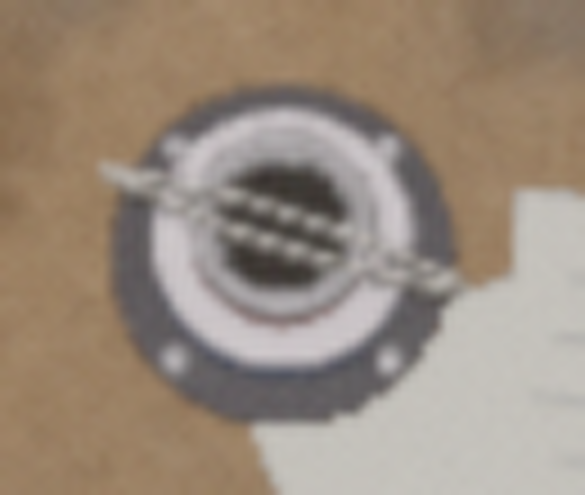

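The flask hangs upright above the clear ring, whose top ellipse is centred near crop pixel (282,281) in the scene view. In the top crop the ring hole is centred near (283,227).

```bash
python3 - <<'E'
from h import *
np.set_printoptions(precision=4,suppress=True)
t=bot.camera('top'); p=bot.camera('scene'); st=bot.observe()
print(ray(t,290+283/9,200+227/9,.087),ray(t,290+285/9,200+252/9,.008),ray(p,240+282/3,110+281/3,.087),'ball',ray(p,240+288/3,110+202/3,.029+.125))
print(st['tcp_pos'],to_tool([.4822,.0505,.1989],st))
E
```

```text
[0.4802 0.0471 0.087 ] [0.4826 0.0462 0.008 ] [0.4757 0.0581 0.087 ] ball [0.4773 0.0505 0.154 ]
[0.4818 0.0527 0.1992] [-0.0013  0.0018  0.0003]
```

Emit:
servo_tool --pt "0.001 0 0.01 0 0 0 0" --pt "0.001 0 0.02 0 0 0 0" --pt "0.001 0 0.03 0 0 0 0" --pt "0.001 0 0.036 0 0 0 0" --pt "0.001 0 0.039 0 0 0 0" --pt "0.001 0 0.041 0 0 0 0" --pt "0.001 0 0.043 0 0 0 0" --pt "0.001 0 0.045 0 0 0 0" --pt "0.001 0 0.047 0 0 0 0" --pt "0.001 0 0.047 0 0 0 0"

```text
t: 16.95
tcp_pos: [0.4825, 0.0517, 0.1523]
tcp_rot: [0.0, 0.925, 0.38, 0.0]
wrist_force: [-0.3, -1.2, 2.9]
width: 0.295
finger_force: 49.6
```

```bash
python3 - <<'E'
from h import *
np.set_printoptions(precision=4,suppress=True)
s=bot.observe(); print(s['tcp_pos'],s['wrist_force'],s['wrist_torque'])
p=bot.camera('scene'); cv2.imwrite('pics/s6.png',cv2.resize(p['image'][110:290,240:440,::-1],None,fx=3,fy=3,interpolation=cv2.INTER_CUBIC))
E
```

```text
[0.4825 0.0517 0.1523] [-0.3069 -1.1849  2.9311] [-0.3075  0.0832 -0.0315]
```

Emit:
servo_tool --pt "-0.001 0.001 0.0 0 0 0 0" --pt "-0.0015 0.0015 0.002 0 0 0 0" --pt "-0.0015 0.0015 0.004 0 0 0 0" --pt "-0.0015 0.0015 0.006 0 0 0 0" --pt "-0.0015 0.0015 0.008 0 0 0 0" --pt "-0.0015 0.0015 0.01 0 0 0 0" --pt "-0.0015 0.0015 0.012 0 0 0 0" --pt "-0.0015 0.0015 0.014 0 0 0 0" --pt "-0.0015 0.0015 0.016 0 0 0 0" --pt "-0.0015 0.0015 0.016 0 0 0 0"

```text
t: 18.25
tcp_pos: [0.4824, 0.0496, 0.1364]
tcp_rot: [0.0, 0.925, 0.381, 0.0]
wrist_force: [-1.1, -3.1, 7.5]
width: 0.291
finger_force: 50.1
```

```bash
python3 - <<'E'
from h import *
np.set_printoptions(precision=4,suppress=True)
s=bot.observe(); print(s['tcp_pos'],s['wrist_force'],s['wrist_torque'])
p=bot.camera('scene'); cv2.imwrite('pics/s7.png',cv2.resize(p['image'][130:260,270:400,::-1],None,fx=4,fy=4,interpolation=cv2.INTER_CUBIC))
E
```

```text
[0.4824 0.0496 0.1364] [-1.0944 -3.069   7.4892] [-0.4033  0.1708  0.0064]
```

View pics/s7.png

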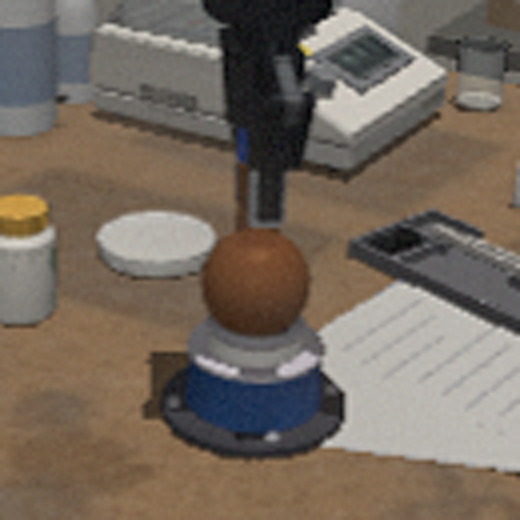

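The red band is out of sight, a rim still shows above the housing, and the push is about 9 N. The sideways force points to -y, so I'll ease that way and press a little deeper.

Emit:
servo_tool --pt "-0.001 0.0005 0.0 0 0 0 0" --pt "-0.002 0.001 0.0 0 0 0 0" --pt "-0.003 0.0015 0.001 0 0 0 0" --pt "-0.003 0.0015 0.002 0 0 0 0" --pt "-0.003 0.0015 0.003 0 0 0 0" --pt "-0.003 0.0015 0.003 0 0 0 0" --pt "-0.003 0.0015 0.003 0 0 0 0" --pt "-0.003 0.0015 0.003 0 0 0 0" --pt "-0.003 0.0015 0.003 0 0 0 0" --pt "-0.003 0.0015 0.003 0 0 0 0"

```text
t: 19.55
tcp_pos: [0.4818, 0.0476, 0.1336]
tcp_rot: [-0.0, 0.925, 0.381, 0.001]
wrist_force: [-0.9, -0.8, 8.0]
width: 0.294
finger_force: 50.3
```

```bash
python3 - <<'E'
from h import *
np.set_printoptions(precision=4,suppress=True)
for i in range(3):
    p=bot.camera('scene'); s=bot.observe(); print(s['tcp_pos'],s['wrist_force'],s['wrist_torque'])
E
```

```text
[0.4818 0.0475 0.1336] [-0.6215 -0.7118  6.9172] [0.1391 0.1575 0.0768]
[0.4818 0.0476 0.1336] [-1.0829 -0.1906  7.7404] [ 0.1386  0.156  -0.0002]
[0.4818 0.0476 0.1337] [-0.6015  1.2885  8.0132] [0.0974 0.1401 0.0456]
```

```bash
python3 - <<'E'
from h import *
np.set_printoptions(precision=4,suppress=True)
p=bot.camera('scene'); t=bot.camera('top')
cv2.imwrite('pics/s8.png',cv2.resize(p['image'][170:260,290:380,::-1],None,fx=6,fy=6,interpolation=cv2.INTER_CUBIC))
for l in ['ring_seat','flask']:
  for q in (p,t):
    for d in bot.look_for(q,l)[:2]: print(l,round(d['conf'],2),w(q,d['location']))
c=np.array([.482,.0475]); 
for z in (.048,.06,.065,.07): print(z,(proj(p,[*c,z])-[290,170])*6)
d=np.array([.044,.821])-c; d/=np.linalg.norm(d)
for x in (.0135,.02,.0285): print(x,'ring bottom front edge',(proj(p,[*(c+.031*d),.079-x])-[290,170])*6)
print('housing front top',(proj(p,[*(c+.044*d),.048])-[290,170])*6,(proj(p,[*(c+.031*d),.048])-[290,170])*6)
E
```

```text
ring_seat 0.7 [0.4668 0.0715 0.0611]
flask 0.97 [0.4739 0.0683 0.1056]
flask 0.8 [0.5826 0.281  0.0415]
flask 0.69 [0.4978 0.3578 0.0375]
flask 0.45 [0.5833 0.2694 0.0378]
0.048 [260.7755 271.2874]
0.06 [261.7518 246.0725]
0.065 [262.1612 235.4857]
0.07 [262.5722 224.8511]
0.0135 ring bottom front edge [260.8328 270.2915]
0.02 ring bottom front edge [260.2885 284.3303]
0.0285 ring bottom front edge [259.581 302.561]
housing front top [258.7614 323.8631] [259.3738 307.8956]
```

View pics/s8.png

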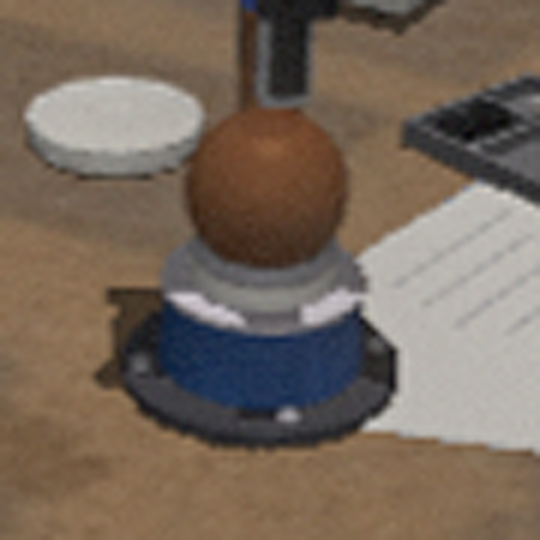

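The ball sits centred in the ring, no red shows, and some pale sleeve is still visible. The ring is about 20 mm down, so I'm handing in.

```bash
python3 -c "
from cell import bot
print(bot.hand_in())"
```

```text
the job is handed in; nothing more can be done
None
```

I handed the job in; no verdict came back. The forceps lie released in the tray's long compartment, and the amber flask is upright in the ring, held pressed down about 20 mm with no red and some pale sleeve showing.

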